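# Pile up the viewing screens head to tail

## Robot

A 6-joint arm with a two-finger parallel gripper is mounted at the origin on the work surface. World frame = base frame: x ahead of the robot, y to its left, z up, the work surface at z = 0. Lengths are in m, angles in degrees, forces in N, time in s.
With the tool pointing down it reaches from about 0.325 to 0.85 m from the base axis. Payload 15.5 kg.
Tool frame: the origin (TCP) lies midway between the tips of the shut fingers; the grasp point (between the pads) lies 19 mm behind it; y points along the fingers, x is the direction in which the jaws open and shut, and the axes are right-handed (so a half turn about y gives the same grasp; the last joint's range is limited). The gripper opens to 91 mm and grips with 3 to 60 N. Pads are 32 mm wide; open, the fingers measure 118 mm over their backs; the gripper's body (76 mm by 178 mm) begins 60 mm behind the grasp point.
Start: joints at [63.283, 28.281, 77.091, -0, 74.628, -5.472], TCP at [0.226, 0.583, 0.214] pointing down, gripper open.
Joint ranges: [-166.48, 166.48], [-47.26, 123.95], [12.59, 153.08], [-70.14, 250.14], [6.76, 159.57], [-176.63, 176.63]. Speed limits (degrees/s): [108.29, 108.29, 147.25, 172.46, 172.46, 172.46].

## Interface

Orientations are given as a 3x3 rotation matrix whose columns are the frame's x, y, z axes.
In Python, from bench import ctrl gives the robot as it stands. The module is installed in compiled form; this text tells all that it offers. Calls block until the motion is done:
- ctrl.goto(position, orientation): joint-space move of the TCP to a pose.
- ctrl.move_l(position, vel=0.15, ori=None, contact_N=None): straight line of the TCP; ori=None keeps the orientation; vel is the mean speed in m/s. With contact_N (N) it stops when the force on the tool has changed by that much, and returns True; else False.
- ctrl.movej(angles): joint-space move.
- ctrl.command_gripper(opening): opening from 0.0 (shut) to 1.0 (fully open); the grip force is fixed at half the most; returns when the fingers have stopped.
- ctrl.sleep(seconds).
- ctrl.ik(position, orientation): joint angles nearest the present ones, or None.
- ctrl.read_camera(name): name is "scene" or "top" or "wrist"; returns the picture (400x640x3 uint8, blue, green, red); there is no depth.
- ctrl.camera_params(name): a dict with "fx", "fy", "cx", "cy" (pixels), "pose" (4x4, takes a point from camera to world coordinates); the wrist camera has in their place "T_tool_cam" (4x4, takes a point from camera to tool coordinates, whose origin is the TCP and whose axes are the tool frame's). Camera axes: x right, y up, looking along -z (the intrinsics and any distortion apply to the point x, -y, -z); pixel columns grow to the right and rows downward; lengths in m; the calibration is good to about 2 mm. A picture is of the moment at which its call begins: read the wrist's pose just before it. camera_params takes no time and is no camera call.
A pose or a line that the arm cannot do raises ctrl.MotionError and nothing moves.
- ctrl.sign_off(): hands the job in, once; it reports no verdict.
Readings, each from a call of its own:
- ctrl.current_t(): time.
- ctrl.current_q(): joint angles.
- ctrl.current_dq(): joint speeds.
- ctrl.current_effort(): joint torques, N m.
- ctrl.current_tool_pos(): TCP position.
- ctrl.current_eef_rot(): TCP orientation.
- ctrl.current_contact_force(): force on the tool from outside, world axes, zero at the start.
- ctrl.current_wrist_torque(): the same for the moment, N m.
- ctrl.current_grip_width(): opening from 0.0 (shut) to 1.0 (fully open).
Only numpy, scipy, OpenCV 4.12 (cv2) and the standard library are available. Lean on these libraries where they do the work, as an engineer would, in place of code of your own. Each camera call takes 0.05 s, during which the arm holds its last target. There are 200 camera calls.

## Task

Put away the two rinsed test-tube viewing screens, the L-shaped white stands on the draining rack, in one square, level pile with the one already lying on the green tray, leaving that one where it lies and the bottles, glasses and other things undisturbed. First set either of the two upside down on the tray's screen, its foot standing on the free end of that screen's back and its own free end resting on that screen's upturned foot, so that the two close into a box with their edges in line. Then lay the other flat on the box, foot up and at the same end as the bottom screen's foot, edges in line with the rest, and let go.

Things in the scene. Friction and masses are not known exactly. Their poses are not given: they have to be found in the camera images.
- first_back (a point): Bottom screen, loose on its back on the tray, foot upright at the robot's right-hand end. All three screens are alike: white plastic L, 8 mm thick, 56 mm wide, back 130 mm and foot 64 mm long (outside), square corner, about 0.12 kg. Point: centre of the back plate (mid-thickness); x runs along the back from foot end to free end, y along the 56 mm width, z the way the foot juts out.
- first_foot (a point): The bottom screen's foot: centre of the foot plate's 64 mm (mid-thickness): 61 mm towards -x and 28 mm towards +z from the centre of the back.
- far_back (a point): The screen farther from the robot of the two on the rack, like the bottom one, point and axes too, lying loose on its back across the two rails of the draining rack, foot upright at the robot's right-hand end (-y); its underside is 60 mm above the bench, with free space beneath its long edges between the rails. Stood on its foot, back upright, it stays up by itself.
- far_foot (a point): This screen's foot, point as for the bottom screen.
- near_back (a point): The other screen on the draining rack, alike in everything, beside it, nearer to the robot. Point and axes as for the bottom screen.
- near_foot (a point): This screen's foot, point as for the bottom screen.
- tray: Shallow lime-green tray, fixed, 370 mm (its x) by 260 mm (its y), floor 3 mm thick, rim 19 mm high; grip lips on the two short sides reach 201 mm from the centre. Origin: centre of its underside.
- rack: Steel draining rack, fixed, 150 mm (its x) by 300 mm (its y): two 8 mm round rails along its y, 42 mm either side of the middle, tops 60 mm above the bench, on bent-wire ends, over a grey drip pan 12 mm high. Origin: centre of its underside; its y points back to the robot. The strip of bench between rack and tray, from 0.40 to 0.66 m ahead of the robot, is free.
- bottle1_mid (a point): white plastic dropper bottle, 39 mm across, 113 mm tall; the point is on its axis 50 mm above its underside. Bystander. Stands in front of the rack, on the robot's side.
- bottle2_mid (a point): white plastic dropper bottle, 39 mm across, 113 mm tall; the point is on its axis 50 mm above its underside. Bystander. Stands at the back.
- bottle3_mid (a point): white plastic dropper bottle, 39 mm across, 113 mm tall; the point is on its axis 50 mm above its underside. Bystander. Stands at the back.
- tealight1_mid (a point): tea-light in an open glass, 59 mm across, 58 mm tall; the point is on its axis half-way up. Bystander. Stands on the far end of the tray.
- tealight2_mid (a point): tea-light in an open glass, 59 mm across, 58 mm tall; the point is on its axis half-way up. Bystander. Stands in front of the rack, on the robot's side.
- dish_mid (a point): Closed glass Petri dish, 92 mm across, 16 mm high; the point is at its centre. Lies on the far end of the tray. Bystander.
- splints_mid (a point): Glass jar of wooden splints, 76 mm across, 100 mm tall, the splints up to 190 mm; the point is on its axis 50 mm above its underside. At the back. Bystander.
- matches_mid (a point): Matchbox 53 by 36 by 16 mm; the point is at its centre. At the back. Bystander.
Mind the look-alikes: they are no part of the job. What is shaped like the part that bears far_back but purple is not meant. Leave any yellow look-alike of the part that bears near_back alone.

How it is judged (in metres and radians):
On the way, in this order (a step that is already met when the one before it is completed fails the run):
1. one screen from the rack stands upside down on the bottom screen, closing a box with it, and is let go (((x of far_back in the frame of first_back between -0.012 and 0.012 m and y of far_back in the frame of first_back between -0.012 and 0.012 m and z of far_back in the frame of first_back between 0.06 and 0.068 m and angle between far_back's own z axis and vertical above 3.04 rad and angle between the x axis of far_back and the x axis of first_back, either way round below 0.17 rad and x of far_foot in the frame of first_back above 0.04 m and contact force between the fingers and far below 0.2 N and linear speed of far below 0.02 m/s and angular speed of far below 0.2 rad/s) or (x of near_back in the frame of first_back between -0.012 and 0.012 m and y of near_back in the frame of first_back between -0.012 and 0.012 m and z of near_back in the frame of first_back between 0.06 and 0.068 m and angle between near_back's own z axis and vertical above 3.04 rad and angle between the x axis of near_back and the x axis of first_back, either way round below 0.17 rad and x of near_foot in the frame of first_back above 0.04 m and contact force between the fingers and near below 0.2 N and linear speed of near below 0.02 m/s and angular speed of near below 0.2 rad/s))), for 0.2 s.
2. the other screen lies flat on the box, foot up at the bottom screen's foot end, and is let go ((((x of far_back in the frame of first_back between -0.012 and 0.012 m and y of far_back in the frame of first_back between -0.012 and 0.012 m and z of far_back in the frame of first_back between 0.06 and 0.068 m and angle between far_back's own z axis and vertical above 3.04 rad and angle between the x axis of far_back and the x axis of first_back, either way round below 0.17 rad and x of far_foot in the frame of first_back above 0.04 m and contact force between the fingers and far below 0.2 N and linear speed of far below 0.02 m/s and angular speed of far below 0.2 rad/s) and x of near_back in the frame of first_back between -0.018 and 0.018 m and y of near_back in the frame of first_back between -0.015 and 0.015 m and z of near_back in the frame of first_back between 0.068 and 0.076 m and angle between near_back's own z axis and vertical below 0.1 rad and angle between the x axis of near_back and the x axis of first_back, either way round below 0.17 rad and x of near_foot in the frame of first_back below -0.04 m and contact force between the fingers and near below 0.2 N and linear speed of near below 0.02 m/s and angular speed of near below 0.2 rad/s) or ((x of near_back in the frame of first_back between -0.012 and 0.012 m and y of near_back in the frame of first_back between -0.012 and 0.012 m and z of near_back in the frame of first_back between 0.06 and 0.068 m and angle between near_back's own z axis and vertical above 3.04 rad and angle between the x axis of near_back and the x axis of first_back, either way round below 0.17 rad and x of near_foot in the frame of first_back above 0.04 m and contact force between the fingers and near below 0.2 N and linear speed of near below 0.02 m/s and angular speed of near below 0.2 rad/s) and x of far_back in the frame of first_back between -0.018 and 0.018 m and y of far_back in the frame of first_back between -0.015 and 0.015 m and z of far_back in the frame of first_back between 0.068 and 0.076 m and angle between far_back's own z axis and vertical below 0.1 rad and angle between the x axis of far_back and the x axis of first_back, either way round below 0.17 rad and x of far_foot in the frame of first_back below -0.04 m and contact force between the fingers and far below 0.2 N and linear speed of far below 0.02 m/s and angular speed of far below 0.2 rad/s))), for 0.2 s.
At the end, for the whole second after the job is handed in: Bottom screen within 30 mm of its start. Second upside down, level on it, 64 mm up, within 12 mm, its foot down at the other end. Third foot up on top, 72 mm up, within 18 mm along, 15 mm across, foot above the bottom one's. Heights within 4 mm, level to 0.1, in line to 0.17 rad; at rest, let go ((((x of far_back in the frame of first_back between -0.012 and 0.012 m and y of far_back in the frame of first_back between -0.012 and 0.012 m and z of far_back in the frame of first_back between 0.06 and 0.068 m and angle between far_back's own z axis and vertical above 3.04 rad and angle between the x axis of far_back and the x axis of first_back, either way round below 0.17 rad and x of far_foot in the frame of first_back above 0.04 m and contact force between the fingers and far below 0.2 N and linear speed of far below 0.02 m/s and angular speed of far below 0.2 rad/s) and x of near_back in the frame of first_back between -0.018 and 0.018 m and y of near_back in the frame of first_back between -0.015 and 0.015 m and z of near_back in the frame of first_back between 0.068 and 0.076 m and angle between near_back's own z axis and vertical below 0.1 rad and angle between the x axis of near_back and the x axis of first_back, either way round below 0.17 rad and x of near_foot in the frame of first_back below -0.04 m and contact force between the fingers and near below 0.2 N and linear speed of near below 0.02 m/s and angular speed of near below 0.2 rad/s) or ((x of near_back in the frame of first_back between -0.012 and 0.012 m and y of near_back in the frame of first_back between -0.012 and 0.012 m and z of near_back in the frame of first_back between 0.06 and 0.068 m and angle between near_back's own z axis and vertical above 3.04 rad and angle between the x axis of near_back and the x axis of first_back, either way round below 0.17 rad and x of near_foot in the frame of first_back above 0.04 m and contact force between the fingers and near below 0.2 N and linear speed of near below 0.02 m/s and angular speed of near below 0.2 rad/s) and x of far_back in the frame of first_back between -0.018 and 0.018 m and y of far_back in the frame of first_back between -0.015 and 0.015 m and z of far_back in the frame of first_back between 0.068 and 0.076 m and angle between far_back's own z axis and vertical below 0.1 rad and angle between the x axis of far_back and the x axis of first_back, either way round below 0.17 rad and x of far_foot in the frame of first_back below -0.04 m and contact force between the fingers and far below 0.2 N and linear speed of far below 0.02 m/s and angular speed of far below 0.2 rad/s)) and distance of first_back from where it was at the start of the episode below 0.03 m and angle between first_back's own z axis and vertical below 0.06 rad); the robot touches nothing.
It fails at once if a bystander (bottle, tea-light, dish, jar or matchbox) is moved by more than 25 mm or the bottom screen by more than 30 mm (distance of any of bottle1_mid, bottle2_mid, bottle3_mid, tealight1_mid, tealight2_mid, dish_mid, splints_mid, matches_mid from where it was at the start of the episode above 0.025 m or distance of first_back from where it was at the start of the episode above 0.03 m).
It also fails if it takes over 72 s, if anything falls off the work surface, if the arm or the gripper's body presses on something with over 40 N, if the wrist force passes 120 N, or if a joint passes its speed limit or range.

## Working session

There is one attempt and no reset: what is moved stays moved. The work goes in short steps, each a Python script; the robot and the scene stay as the last script left them, time stands still between calls to the robot, and variables do not carry over. Pictures are saved under pics/ and viewed, about 8 in all and at most 12, crops included, and the job is handed in when it is done.

```bash
mkdir -p pics; python3 - <<'E'
from bench import ctrl
import cv2,numpy as np
np.set_printoptions(precision=4,suppress=True)
for n in("scene","top"):
    im=ctrl.read_camera(n); cv2.imwrite(f"pics/{n}0.png",im)
    print(n,ctrl.camera_params(n))
print(ctrl.camera_params("wrist"),ctrl.current_eef_rot(),ctrl.current_t())
E
```

```text
scene {'fx': 407.4859794862002, 'fy': 407.4859794862002, 'cx': 315.2096565277771, 'cy': 202.2060493574055, 'pose': array([[ 0.2683, -0.7202,  0.6398,  1.3156],
       [ 0.9632,  0.2126, -0.1646, -0.1531],
       [-0.0175,  0.6604,  0.7507,  0.9724],
       [ 0.    ,  0.    ,  0.    ,  1.    ]])}
top {'fx': 419.5464956119179, 'fy': 419.5464956119179, 'cx': 322.09028448456564, 'cy': 192.27497820338985, 'pose': array([[-0.0067,  0.9823, -0.187 ,  0.3916],
       [-0.9999, -0.0094, -0.0131,  0.0415],
       [-0.0147,  0.1869,  0.9823,  1.0758],
       [ 0.    ,  0.    ,  0.    ,  1.    ]])}
{'fx': 291.4039323956625, 'fy': 291.4039323956625, 'cx': 315.5798774933619, 'cy': 197.5882206083919, 'T_tool_cam': array([[ 1.    ,  0.0001, -0.0009, -0.0001],
       [-0.0009,  0.2563, -0.9666, -0.1712],
       [ 0.0001,  0.9666,  0.2563,  0.0709],
       [ 0.    ,  0.    ,  0.    ,  1.    ]])} [[ 0.3624 -0.0005 -0.932 ]
 [ 0.932  -0.001   0.3624]
 [-0.0011 -1.      0.0001]] 0.1
```

View pics/top0.png

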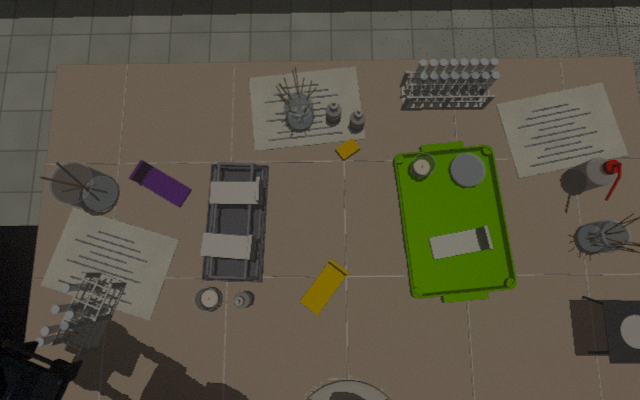

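View pics/scene0.png

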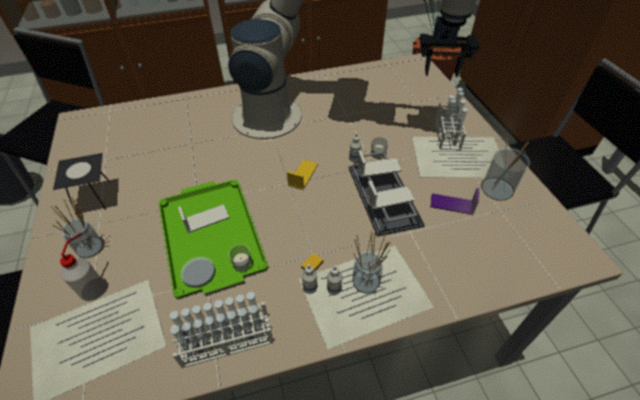

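```bash
cat > h.py <<'E'
from bench import ctrl
import cv2,numpy as np
from scipy.spatial.transform import Rotation as Ro
from scipy.optimize import minimize
np.set_printoptions(precision=4,suppress=True)
R0=np.array([[1,0,0],[0,0,-1],[0,1,0]]).T.astype(float)  # columns x=+X, y=-Z, z=+Y
def rot(yaw,tilt=0,flip=False):
    """jaws along screen width; yaw (rad) = screen width axis from world X; tilt (deg) about it"""
    R=Ro.from_euler('z',yaw).as_matrix()@Ro.from_euler('x',tilt,degrees=True).as_matrix()@R0
    return R@np.diag([-1,1,-1]) if flip else R
def campose(n):
    p=ctrl.camera_params(n)
    if n=="wrist":
        T=np.eye(4);T[:3,:3]=ctrl.current_eef_rot();T[:3,3]=ctrl.current_tool_pos()
        p["pose"]=T@p["T_tool_cam"]
    return p
def project(p,P):
    q=(np.asarray(P)-p["pose"][:3,3])@p["pose"][:3,:3]
    return np.c_[p["fx"]*q[:,0]/-q[:,2]+p["cx"],p["fy"]*-q[:,1]/-q[:,2]+p["cy"]]
def ray(p,u,v,z):
    d=p["pose"][:3,:3]@np.array([(u-p["cx"])/p["fx"],-(v-p["cy"])/p["fy"],-1])
    o=p["pose"][:3,3]; return o+d*(z-o[2])/d[2]
def boxes():
    c=np.array([[i,j,k] for i in(-1,1) for j in(-1,1) for k in(-1,1)])/2
    return c*[.13,.056,.008], c*[.008,.056,.064]+[-.061,0,.028]
def hulls(p,T,R):
    return [cv2.convexHull(project(p,B@R.T+T).astype(np.float32)) for B in boxes()]
def sil(p,T,R,shape):
    m=np.zeros(shape,np.uint8)
    for h in hulls(p,T,R): cv2.fillConvexPoly(m,np.round(h*16).astype(np.int32),255,cv2.LINE_AA,4)
    return m/255.
def Rs(yaw): # screen lying: x along world +Y turned by yaw, z up
    return Ro.from_euler('z',np.pi/2+yaw).as_matrix()
def fit(p,mask,x0,z,Rf=Rs):
    m=cv2.GaussianBlur(mask.astype(np.float32),(0,0),1)
    f=lambda a:np.sum((cv2.GaussianBlur(sil(p,np.array([a[0],a[1],z]),Rf(a[2]),mask.shape),(0,0),1)-m)**2)
    S=np.array([x0]*4,float);S[1,0]+=.012;S[2,1]+=.012;S[3,2]+=.15
    r=minimize(f,x0,method="Nelder-Mead",options=dict(initial_simplex=S,xatol=1e-4,fatol=.01,maxiter=300))
    return r.x,r.fun
E
python3 - <<'E'
from h import *
p=campose("top")
for n,uv,z in(("first",(461,243),.007),("far",(235,193),.064),("near",(227,246),.064),("rack",(236,222),.0),("teal2",(208,298),.06),("bot1",(243,299),.1),("teal1",(422,167),.06),("yel",(325,287),.01)):
    print(n,ray(p,*uv,z))
f=ray(p,461,243,.007);m=(ray(p,235,193,.064)+ray(p,227,246,.064))/2
for c,nm in((f,"tray"),(m,"rack")):
  for fl in(False,True):
    for z in (.3,.36):
      for dy in(0,):
        pos=c+[0,(-.02 if not fl else .02),0];pos[2]=z
        print(nm,fl,z,ctrl.ik(pos,rot(0,0,fl)))
g=m.copy()
for fl in(False,True):
  for t in(-60,-45,-30,0,30,45,60):
    for nm,c in(("far",ray(p,235,193,.064)),("near",ray(p,227,246,.064)),("mid",np.array([.53,-.02,.09])),("tray",f+[0,0,.064])):
      R=rot(0,t,fl); q=ctrl.ik(c+.019*R[:,1],R); print(fl,t,nm,None if q is None else np.round(q))
E
```

```text
first [ 0.4615 -0.2939  0.007 ]
far [0.5845 0.2694 0.064 ]
near [0.4549 0.2846 0.064 ]
rack [0.5204 0.2788 0.    ]
teal2 [0.3334 0.3262 0.06  ]
bot1 [0.3331 0.2353 0.1   ]
teal1 [ 0.6465 -0.1936  0.06  ]
yel [0.3554 0.0501 0.01  ]
tray False 0.3 [-40.3524  18.5972  79.2966  -0.      82.1062 -40.3524]
tray False 0.36 [-40.3524  16.5426  73.1797  -0.      90.2777 -40.3524]
tray True 0.3 [-37.065   16.7064  82.1296  -0.      81.164  142.935 ]
tray True 0.36 [-37.065   14.5602  75.9878  -0.      89.452  142.935 ]
rack False 0.3 [20.4145 20.5088 76.3422 -0.     83.1491 20.4145]
rack False 0.36 [20.4145 18.5508 70.2352 -0.     91.214  20.4145]
rack True 0.3 [  24.0347   22.1754   73.6945   -0.       84.1301 -155.9653]
rack True 0.36 [  24.0347   20.3051   67.5827   -0.       92.1123 -155.9653]
False -60 far [ 39.  63.  57. -43. 103.  47.]
False -60 near [ 47.  59.  71. -37. 100.  58.]
False -60 mid [ 21.  50.  93. -56.  77.  56.]
False -60 tray None
False -45 far [ 36.  56.  64. -35.  91.  46.]
False -45 near [ 44.  51.  78. -31.  86.  56.]
False -45 mid [ 16.  43.  96. -48.  66.  47.]
Fal
[... 1480 characters left out ...]
 41.   83.   -0.   56. -161.]
True 0 near [  26.   34.   99.   -0.   46. -154.]
True 0 mid [ -9.  32.  99.  -0.  49. 171.]
True 0 tray [-39.  34.  98.  -0.  48. 141.]
True 30 far [  4.  41.  92.  40.  51. 157.]
True 30 near [  7.  36. 110.  49.  41. 147.]
True 30 mid [-26.  37.  96.  30.  64. 137.]
True 30 tray [-50.  44.  83.  19.  77. 122.]
True 45 far [ -3.  46.  95.  56.  58. 138.]
True 45 near [ -1.  42. 113.  66.  51. 123.]
True 45 mid [-32.  44.  94.  39.  74. 127.]
True 45 tray [-54.  51.  76.  25.  92. 118.]
True 60 far [ -8.  53.  95.  67.  69. 125.]
True 60 near [ -8.  51. 114.  74.  63. 107.]
True 60 mid [-36.  51.  91.  45.  86. 120.]
True 60 tray [-56.  59.  69.  30. 105. 117.]
```

```bash
python3 - <<'E'
from h import *
ctrl.goto([.52,.30,.22],rot(0)); t=ctrl.current_t()
p=campose("wrist"); im=ctrl.read_camera("wrist"); np.savez("rackv.npz",im=im,pose=p["pose"])
cv2.imwrite("pics/rack1.png",im)
ctrl.goto([.47,-.26,.22],rot(0))
p=campose("wrist"); im2=ctrl.read_camera("wrist"); np.savez("trayv.npz",im=im2,pose=p["pose"])
cv2.imwrite("pics/both1.png",cv2.resize(np.vstack([im,im2]),None,fx=.74,fy=.74,interpolation=cv2.INTER_AREA))
print(t,ctrl.current_t())
E
```

```text
1.6083 3.7333
```

View pics/both1.png

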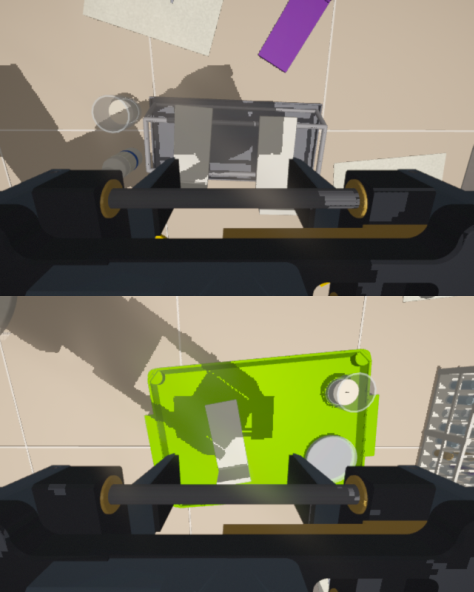

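```bash
python3 - <<'E'
from h import *
ims=[]
for n,pos,R in(("trayv",[.47,-.37,.22],rot(0)),("rackv",[.52,.37,.22],rot(0,0,True))):
    ctrl.goto(pos,R); p=campose("wrist"); im=ctrl.read_camera("wrist"); np.savez(n+".npz",im=im,pose=p["pose"]); ims.append(im)
cv2.imwrite("pics/both2.png",cv2.resize(np.vstack(ims),None,fx=.74,fy=.74,interpolation=cv2.INTER_AREA))
print(ctrl.current_t(),ctrl.current_q())
E
```

```text
6.975 [  30.0109   29.0586   74.6441   -0.0063   76.296  -149.9102]
```

View pics/both2.png

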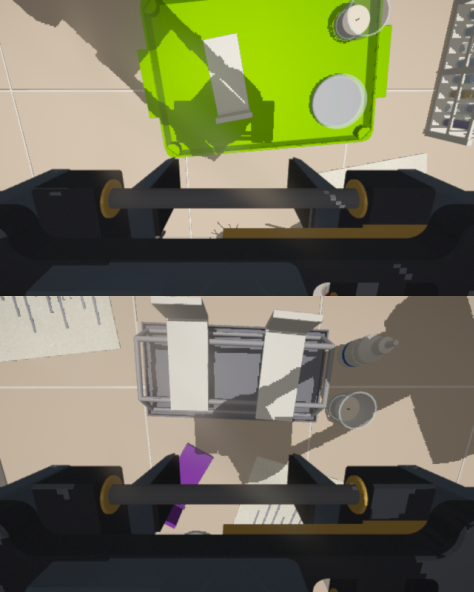

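```bash
cat > seg.py <<'E'
from h import *
def wparams(pose):
    p=ctrl.camera_params("wrist");p["pose"]=pose;return p
def edgefit(p,im,x0,z,Rf=Rs,span=(.012,.012,.12)):
    """fit pose to image edges: mean distance of projected wireframe outline to Canny edges"""
    g=cv2.GaussianBlur(im,(0,0),.8)
    e=np.max([cv2.Canny(g[:,:,i],25,70) for i in range(3)],axis=0)
    d=np.minimum(cv2.distanceTransform(255-e,cv2.DIST_L2,5),6)
    def f(a):
        T=np.array([a[0],a[1],z]);R=Rf(a[2]);c=0;n=0
        # outlines: top rim of the back (long edges, free end), hulls of both
        for h in hulls(p,T,R):
            h=h[:,0];q=np.concatenate([np.linspace(h[i],h[(i+1)%len(h)],40,endpoint=False) for i in range(len(h))])
            v=cv2.remap(d.astype(np.float32),q[:,0].astype(np.float32),q[:,1].astype(np.float32),cv2.INTER_LINEAR,borderValue=3)
            c+=v.sum();n+=v.size
        return c/n
    best=None
    for k in np.linspace(-1,1,5):
        S=np.array([x0]*4,float);S[:,2]+=k*span[2];S[1,0]+=span[0];S[2,1]+=span[1];S[3,2]+=.05
        r=minimize(f,S[0],method="Nelder-Mead",options=dict(initial_simplex=S,xatol=5e-5,fatol=1e-4,maxiter=400))
        if best is None or r.fun<best.fun: best=r
    return best.x,best.fun
def draw(im,p,T,R,c=(0,0,255)):
    for h in hulls(p,T,R): cv2.polylines(im,[np.round(h*16).astype(np.int32)],True,c,1,cv2.LINE_AA,4)
E
python3 - <<'E'
from seg import *
d=np.load("trayv.npz");p=wparams(d["pose"]);im=d["im"].copy()
hsv=cv2.cvtColor(im,cv2.COLOR_BGR2HSV);m=np.zeros(im.shape[:2]);u,v=project(p,[[.4615,-.2939,.007]])[0].astype(int);print(u,v)
w=np.zeros_like(m);w[v-85:v+85,u-60:u+60]=1
m=((hsv[...,1]<110)&(w>0)).astype(float)
x,f=fit(p,m,[.4615,-.2939,.1],.007);print("first sil",x,f,m.sum())
x2,f2=edgefit(p,im,x,.007,span=(.006,.006,.05));print("first edge",x2,f2)
draw(im,p,np.r_[x[:2],.007],Rs(x[2]));draw(im,p,np.r_[x2[:2],.007],Rs(x2[2]),(255,0,0))
A=im[v-110:v+110,u-110:u+110]
d=np.load("rackv.npz");p=wparams(d["pose"]);im=d["im"].copy()
res=[]
for x0 in([.5845,.2694,0],[.4549,.2846,-.1]):
    a,f=edgefit(p,d["im"],x0,.064);print("rack",a,f);draw(im,p,np.r_[a[:2],.064],Rs(a[2]));res.append(a)
np.savez("est.npz",first=x2,firsts=x,far=res[0],near=res[1])
o=[cv2.resize(A,(440,440)),cv2.resize(im[0:220,170:470],(600,440))]
cv2.imwrite("pics/fit.png",cv2.resize(np.hstack(o),None,fx=.76,fy=.76))
E
```

```text
307 116
first sil [ 0.4604 -0.2802  0.1829] 36.64678531512876 5291.0
first edge [ 0.4603 -0.2802  0.1838] 0.30568113923072815
rack [ 0.5871  0.2682 -0.0444] 1.0293099880218506
rack [ 0.4549  0.2836 -0.0848] 0.8975396752357483
```

View pics/fit.png

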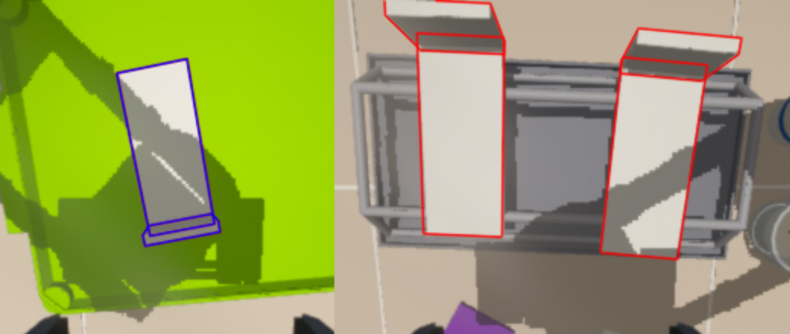

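```bash
cat >> h.py <<'E'
def tcp(G,R,back=0): return np.asarray(G)+(.019-back)*R[:,1]
def wr(R): return np.r_[ctrl.current_contact_force(),ctrl.current_wrist_torque()]
E
python3 - <<'E'
from h import *
e=np.load("est.npz");fx,fy,yw=e["far"]
G=np.array([fx,fy,.065]);R=rot(yw,-35)
ctrl.goto(tcp(G,R,.13),R); ctrl.move_l(tcp(G,R),vel=.12)
f0=ctrl.current_contact_force()
ctrl.command_gripper(0.0)
print("grip",ctrl.current_grip_width()*91,"dF",ctrl.current_contact_force()-f0,ctrl.current_t())
ctrl.move_l(tcp(G+[0,0,.2],R),vel=.15)
print("lift",ctrl.current_grip_width()*91,ctrl.current_contact_force()-f0)
S=np.array([.54,.03,.066]);R=rot(0,55)
ctrl.goto(tcp(S+[0,0,.17],R),R)
print("hover",ctrl.current_t(),ctrl.current_tool_pos()-tcp(S+[0,0,.17],R))
cv2.imwrite("pics/hover.png",ctrl.read_camera("scene")[60:260,160:480])
E
```

```text
grip 55.80758249400438 dF [-1.3852 -0.122   0.9197] 11.7583
lift 55.673334750220306 [ 0.7176  0.3687 -2.4388]
hover 14.85 [-0.0001  0.0006 -0.0001]
```

View pics/hover.png

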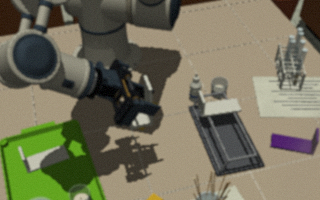

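```bash
python3 - <<'E'
from h import *
S=np.array([.54,.03,.066]);R=rot(0,55)
ctrl.move_l(tcp(S+[0,0,.015],R),vel=.15)
c=ctrl.move_l(tcp(S-[0,0,.006],R),vel=.03,contact_N=4)
print("contact",c,"grasp pt",ctrl.current_tool_pos()-.019*R[:,1])
ctrl.command_gripper(1.0)
ctrl.move_l(tcp(S,R,.12),vel=.15)
ctrl.move_l(tcp(S,R,.12)+[0,0,.18],vel=.3)
R=rot(0,-45); ctrl.goto(tcp(S+[0,0,.08],R,.13),R)
p=campose("wrist");im=ctrl.read_camera("wrist");np.savez("stand.npz",im=im,pose=p["pose"])
s=ctrl.read_camera("scene");cv2.imwrite("pics/stand.png",np.hstack([im,cv2.resize(s[60:260,160:320],(320,400))])[:,:960][:, ::1] if 0 else cv2.resize(np.hstack([im,cv2.resize(s[60:260,160:320],(320,400))]),(800,333)))
print(ctrl.current_t())
E
```

```text
contact True grasp pt [0.5397 0.0302 0.0654]
20.7917
```

View pics/stand.png

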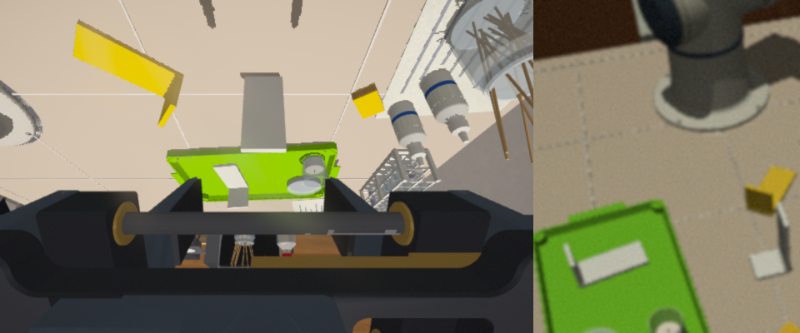

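```bash
python3 - <<'E'
from seg import *
d=np.load("stand.npz");p=wparams(d["pose"]);im=d["im"].copy()
Rf=lambda y:Ro.from_euler('z',y).as_matrix()@Ro.from_euler('x',90,degrees=True).as_matrix()@Rs(0)
a,f=edgefit(p,d["im"],[.54,.03,0],.065,Rf,span=(.008,.008,.06));print(a,f)
draw(im,p,np.r_[a[:2],.065],Rf(a[2]))
cv2.imwrite("pics/standfit.png",cv2.resize(im[70:200,250:390],None,fx=3,fy=3))
np.save("stand.npy",a)
E
```

```text
[ 0.5405  0.0304 -0.0011] 1.105482816696167
```

View pics/standfit.png

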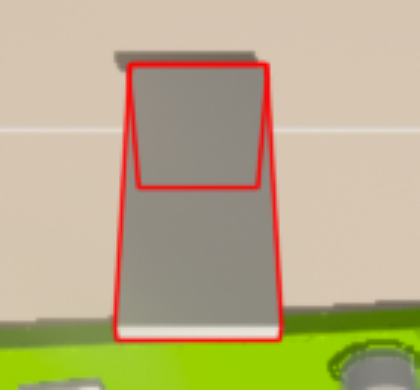

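```bash
python3 - <<'E'
from h import *
a=np.load("stand.npy");e=np.load("est.npz");x,y,yw=e["first"]
G=np.array([a[0],a[1],.070]);R=rot(a[2],-45)
ctrl.move_l(tcp(G,R,.13),vel=.2); ctrl.move_l(tcp(G,R),vel=.12)
ctrl.command_gripper(0.0); print("grip",ctrl.current_grip_width()*91)
ctrl.move_l(tcp(G+[0,0,.15],R),vel=.2)
R=rot(yw,45); xf=np.array([-np.sin(yw),np.cos(yw),0])
P=np.array([x,y,.071])-.005*xf
ctrl.goto(tcp(P+[0,0,.15],R),R); print(ctrl.current_t(),ctrl.current_grip_width()*91)
ctrl.move_l(tcp(P+[0,0,.012],R),vel=.15)
c=ctrl.move_l(tcp(P-[0,0,.006],R),vel=.03,contact_N=4)
g=ctrl.current_tool_pos()-.019*R[:,1];print("contact",c,g-P,ctrl.current_t())
np.savez("place.npz",P=P,R=R)
p=campose("top");im=ctrl.read_camera("top");s=ctrl.read_camera("scene")
cv2.imwrite("pics/place.png",np.hstack([cv2.resize(s[150:310,140:290],(420,448)),cv2.resize(im[180:300,390:490],(374,448))]))
E
```

```text
grip 55.695358288132795
25.8833 55.512076671687126
contact True [-0.     -0.0001 -0.0011] 27.4167
```

View pics/place.png

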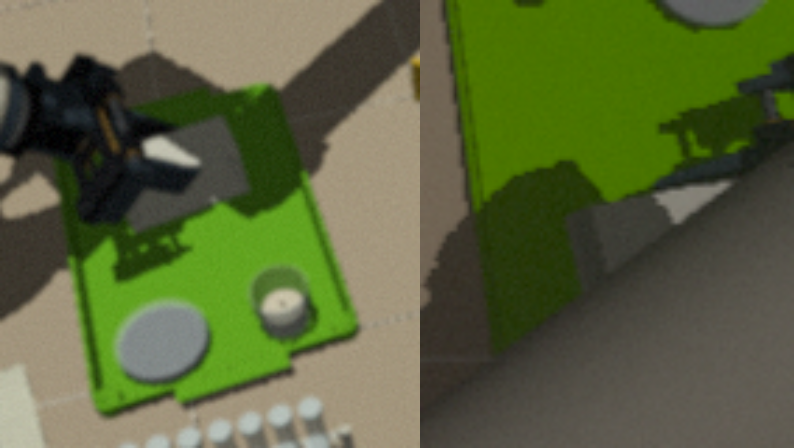

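```bash
python3 - <<'E'
from seg import *
d=np.load("place.npz");P,R=d["P"],d["R"]
ctrl.command_gripper(1.0)
ctrl.move_l(tcp(P,R,.13),vel=.15)
ctrl.goto([.47,-.40,.30],rot(0))
p=campose("wrist");im=ctrl.read_camera("wrist");np.savez("box.npz",im=im,pose=p["pose"])
print(ctrl.current_t())
x,y,yw=np.load("est.npz")["first"]
Rf=lambda q:Ro.from_euler('z',q).as_matrix()@Ro.from_euler('x',180,degrees=True).as_matrix()@Rs(0)
a,f=edgefit(p,im,[x,y,yw],.071,Rf,span=(.006,.006,.05));print("second",a,f)
b,f=edgefit(p,im,[x,y,yw],.007,Rs,span=(.004,.004,.03));print("first",b,f,"was",x,y,yw)
xf=np.array([-np.sin(yw),np.cos(yw)]);D=a[:2]-[x,y];print("along",D@xf,"across",D@[-xf[1],xf[0]])
np.save("second.npy",a)
o=im.copy();draw(o,p,np.r_[a[:2],.071],Rf(a[2]));draw(o,p,np.array([x,y,.007]),Rs(yw),(255,0,0))
u,v=project(p,[[x,y,.04]])[0].astype(int)
c=lambda i:cv2.resize(i[max(0,v-75):v+75,u-65:u+65],None,fx=3,fy=3)
cv2.imwrite("pics/box.png",np.hstack([c(im),c(o)]))
E
```

```text
30.0833
second [ 0.4616 -0.281   0.1855] 0.7948436737060547
first [ 0.4633 -0.2812  0.1495] 1.8736681938171387 was 0.4603206206266353 -0.28021247108158975 0.18384354280986032
along -0.0009763053474553202 across -0.0011327478692228553
```

View pics/box.png

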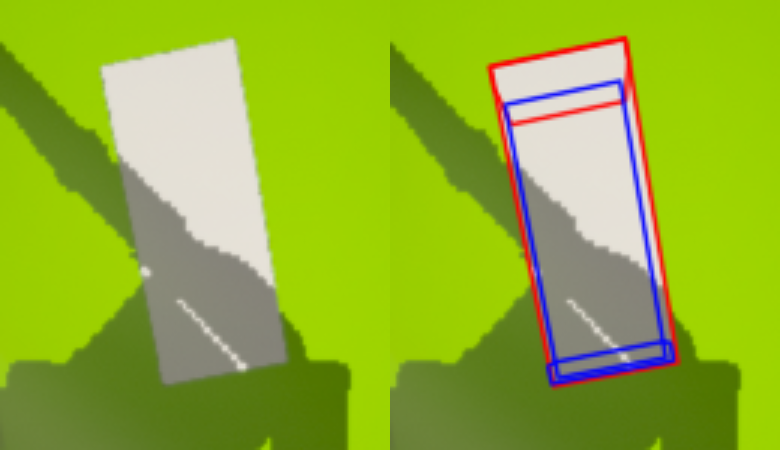

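```bash
python3 - <<'E'
from h import *
e=np.load("est.npz");nx,ny,ny_=e["near"];x,y,yw=e["first"];s=np.load("second.npy")
def foot(T,yaw,h=.040): return np.asarray(T)+.061*np.array([np.sin(yaw),-np.cos(yaw),0])+[0,0,h]
G=foot([nx,ny,.064],ny_);R=rot(ny_+np.pi/2)
P=foot([(x+s[0])/2,(y+s[1])/2,.079],yw);R2=rot(yw+np.pi/2)
print(G,P,ctrl.ik(tcp(G,R),R),ctrl.ik(tcp(P,R2),R2))
ctrl.goto(tcp(G,R,.13),R); print(ctrl.current_q(),ctrl.current_t()); ctrl.move_l(tcp(G,R),vel=.12)
f0=ctrl.current_contact_force()
ctrl.command_gripper(0.0); print("grip",ctrl.current_grip_width()*91)
ctrl.move_l(tcp(G+[0,0,.17],R),vel=.15); print("dF",ctrl.current_contact_force()-f0)
ctrl.goto(tcp(P+[0,0,.12],R2),R2); print(ctrl.current_t(),ctrl.current_grip_width()*91)
np.savez("place2.npz",P=P,R=R2)
p=campose("wrist");im=ctrl.read_camera("wrist");np.savez("hov3.npz",im=im,pose=p["pose"])
t=ctrl.read_camera("scene")
cv2.imwrite("pics/hov3.png",cv2.resize(np.hstack([im,cv2.resize(t[100:300,130:290],(320,400))]),(800,333)))
E
```

```text
[0.4498 0.2228 0.104 ] [ 0.4721 -0.3406  0.119 ] [ 19.5381  28.7605 102.4952  -0.      48.7442 -65.6034] [ -41.6811   32.4412   90.418    -0.       57.1409 -142.2145]
[ 19.4683  18.3542  94.0112  -0.0052  67.6182 -65.5968] 32.3333
grip 7.875969761177694
dF [ 0.4157 -0.5086 -1.0914]
38.1167 8.077324806329576
```

View pics/hov3.png

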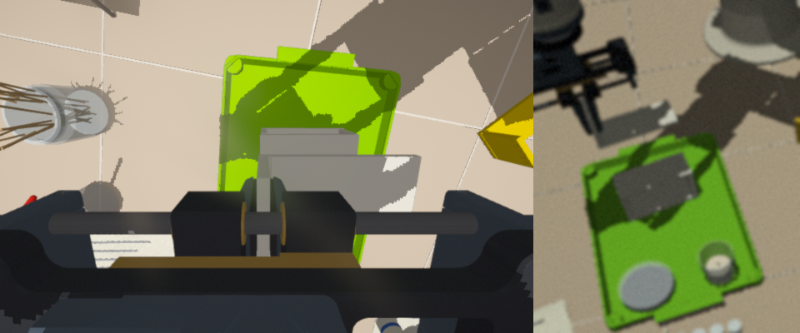

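```bash
python3 - <<'E'
from seg import *
d=np.load("place2.npz");P,R=d["P"],d["R"]
ctrl.move_l(tcp(P+[0,0,.012],R),vel=.15)
c=ctrl.move_l(tcp(P-[0,0,.006],R),vel=.025,contact_N=3)
print("contact",c,ctrl.current_tool_pos()-tcp(P,R),ctrl.current_t())
ctrl.command_gripper(0.5)
ctrl.move_l(tcp(P,R,.13),vel=.15)
ctrl.goto([.47,-.40,.36],rot(0)); ctrl.sleep(.3)
p=campose("wrist");im=ctrl.read_camera("wrist")
x,y,yw=np.load("est.npz")["first"]
a,f=edgefit(p,im,[x,y,yw],.079,Rs,span=(.006,.006,.05));print("third",a,f,ctrl.current_t())
xf=np.array([-np.sin(yw),np.cos(yw)]);s=np.load("second.npy")
for n,q in(("first",[x,y]),("second",s[:2])): D=a[:2]-q;print("vs",n,"along",D@xf,"across",D@[-xf[1],xf[0]])
o=im.copy();draw(o,p,np.r_[a[:2],.079],Rs(a[2]))
u,v=project(p,[[x,y,.04]])[0].astype(int)
cc=lambda i:cv2.resize(i[max(0,v-75):v+75,u-45:u+45],None,fx=3,fy=3)
t=ctrl.read_camera("scene")
A=np.hstack([cc(im),cc(o)]);cv2.imwrite("pics/pile.png",np.hstack([A,cv2.resize(t[170:270,150:210],(int(A.shape[0]*.6),A.shape[0]))]))
E
```

```text
contact True [ 0.0001 -0.0001 -0.0003] 39.6083
third [ 0.4613 -0.2814  0.1829] 0.6157577633857727 43.25
vs first along -0.0013652891540099198 across -0.00075380371520755
vs second along -0.00038898380655459966 across 0.00037894415401530527
```

View pics/pile.png

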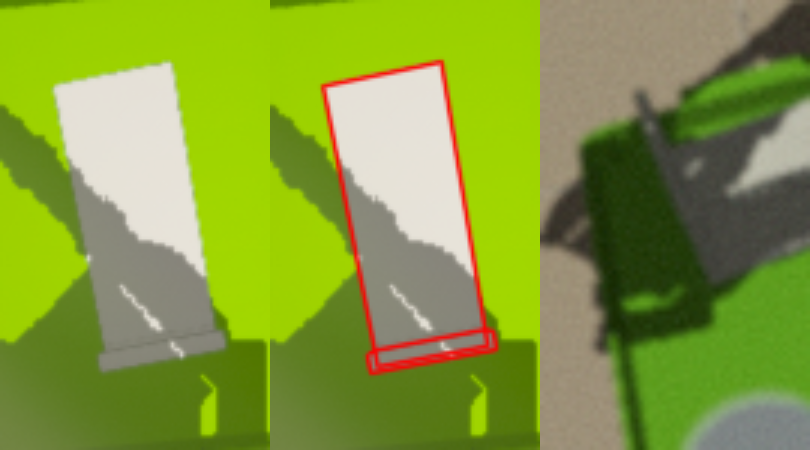

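The pile is in line and level, with the foot up at the bottom screen's foot end. The gripper is clear, so I'm handing in.

```bash
python3 -c "
from bench import ctrl
ctrl.sign_off(); print(ctrl.current_t())"
```

```text
the job is handed in; nothing more can be done
the job is handed in; nothing more can be done
```

The pile is built and handed in at about 43 s of the 72 s allowed; no verdict was reported.

- **Second screen (far one):** I gripped it across its width, turned it 90° and stood it on its foot on the free bench. I then regripped it from the other side, turned it another 90° and set it upside down on the bottom screen. Contact came about 1 mm below the expected height. After release, the fit showed it about 1 mm off along and across the bottom screen, in line to 0.002 rad.
- **Third screen (near one):** I carried it by its foot and laid it foot up on the box. Contact came within 0.3 mm of the expected height. The fit showed it 1.4 mm off along and 0.8 mm off across the bottom screen, and less than 0.5 mm off the second.

**Not checked:**
- The bottom screen was hidden under the box, so I did not re-measure it. A fit I tried on it then was poor (1.9 px residual, 0.034 rad off in yaw) and I ignored it. The offsets above are from where it lay at the start.
- I did not measure the other objects afterwards. I saw no sign in the pictures of any having moved, and planned every move clear of them.

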